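# Unstack the pet things by the back door

## Task

The small pet's things were left in one pile after cleaning: take the pile apart from the top down, one thing at a time, each straight to its own place. Lay the nail clipper flat inside the narrow tray on the turntable and close the open treat jar with the cork lid, then stand the terracotta bowl upright in the middle of the round felt coaster on the turntable, and last the wooden tunnel in the middle of the rubber mat, lined up with it. Leave the jar that is already closed and the metal scoop where they are.

Things in the scene. Friction and masses are not known exactly. Their poses are not given: they have to be found in the camera images.
- clipper: small grey plastic nail clipper with steel jaws, a flat bar 60 long x 16 wide x 14 mm high, lying on top of the cork lid at the start; 30 g. Origin: centre of its underside; x along its length (jaws at +x), z up.
- lid: cork jar lid, second from the top of the pile: disc 54 diameter x 18 mm thick with a plug 34 diameter x 5 mm below it, 23 mm high in all; 30 g. At the start the disc rests on the bowl's rim with the plug in the bowl's mouth. Origin: centre of the plug's underside (disc from 5 to 23 mm above it), z up.
- bowl: thick-walled terracotta feeding bowl, straight-sided, 68 outer diameter, 44 inner diameter, 32 mm high, about 180 g; stands on the tunnel at the start. Origin: centre of its underside, z up.
- tunnel: pale wooden tunnel piece, the bottom of the pile, standing on the shelf: 130 long x 60 wide x 50 mm high, flat 10 mm roof on two 8 mm side walls, open below and at both ends, about 160 g. Origin: centre of its underside; x along its length, z up.
- tray: narrow white ceramic tray for the clipper, fixed on the turntable across from the coaster: 96 x 40 outside, 90 x 34 inside, floor 2 thick, rim 4 mm high. Origin: centre of its underside, on the turntable's top, 20 mm above the shelf; x along its length, z up. The turntable (pale wooden disc, 240 mm diameter) stands at any angle and turns stiffly: it stays put unless pushed hard sideways.
- coaster: round grey felt coaster for the bowl, 90 diameter x 3 mm thick, fixed on the turntable; its centre is 60 mm from the turntable's axis and 125 mm from the tray's centre. Origin: centre of its underside, on the turntable's top, 20 mm above the shelf; z up.
- jar: the open glass treat jar, with brown treats inside: body 72 diameter, neck 54 outer and 44 inner diameter, 62 mm high to its rim; loose, 400 g. Origin: centre of its underside, z up. With the lid seated the lid's disc lies on the rim and the lid's origin is 57 mm above the jar's.
- mat: rectangular black rubber mat, 160 x 90 x 4 mm thick, fixed flat on the shelf. Origin: centre of its underside (its top is 4 mm higher); x along its length, z up.
- closed_jar: a second glass jar like the open one but already closed with its own cork lid, 80 mm high in all; to be left alone. Origin: centre of its underside, z up.
- scoop: aluminium pellet scoop lying on the shelf, 150 long x 46 wide x 24 mm high; to be left alone. Origin: on the shelf at the joint of the 75 mm pan (+x) and the 75 mm handle (-x), z up.
Things that resemble listed ones, but are neither listed nor needed, are in the scene too. What is shaped like the lid but red or turquoise is not meant. Of the things shaped like the tunnel, the wooden one is meant.

How it is judged:
On the way, in this order (a step that is already met when the one before it is completed fails the run):
1. the clipper lies in the tray (x of clipper in the frame of tray between -0.017 and 0.017 m and y of clipper in the frame of tray between -0.012 and 0.012 m and z of clipper in the frame of tray between -0.001 and 0.005 m and angle between the x axis of clipper and the x axis of tray, either way round below 0.4 rad), for 0.2 s.
2. the cork lid is seated on the open jar (horizontal distance between lid and jar below 0.008 m and z of lid in the frame of jar between 0.054 and 0.06 m and angle between lid's own z axis and vertical below 0.08 rad), for 0.2 s.
3. the bowl stands on the coaster (horizontal distance between bowl and coaster below 0.012 m and z of bowl in the frame of coaster between 0 and 0.006 m and angle between bowl's own z axis and vertical below 0.08 rad), for 0.2 s.
4. the tunnel stands on the mat (x of tunnel in the frame of mat between -0.015 and 0.015 m and y of tunnel in the frame of mat between -0.015 and 0.015 m and z of tunnel in the frame of mat between 0.001 and 0.007 m and angle between the x axis of tunnel and the x axis of mat, either way round below 0.17 rad and angle between tunnel's own z axis and vertical below 0.08 rad), for 0.2 s.
At the end, for the whole second after the job is handed in: All released, at rest: clipper flat inside the tray (17 mm along, 12 mm across, 0.4 rad); lid level on the open jar (8 mm off centre, 3 mm of seated height); bowl upright on the coaster within 12 mm; tunnel upright on the mat within 15 mm along and across, lined up within 0.17 rad (all of step 1 and all of step 2 and all of step 3 and all of step 4 and linear speed of each of clipper, lid, bowl, tunnel below 0.02 m/s); the robot touches nothing.
It fails at once if the closed jar was moved by more than 30 mm (distance of closed_jar from where it was at the start of the episode above 0.03 m).
It fails at once if the scoop was moved by more than 30 mm (distance of scoop from where it was at the start of the episode above 0.03 m).
It also fails if it takes over 120 s, if anything falls off the work surface, if the arm or the gripper's body presses on something with over 40 N, if the wrist force passes 120 N, or if a joint passes its speed limit or range.

## Robot

A 7-joint arm with a two-finger parallel gripper is mounted at the origin on the work surface. World frame = base frame: x ahead of the robot, y to its left, z up, the work surface at z = 0. Lengths are in m, angles in rad, forces in N, time in s.
With the tool pointing down it reaches from about 0.425 to 0.875 m from the base axis. Payload 4.7 kg.
Tool frame: the origin (TCP) lies midway between the tips of the shut fingers; the grasp point (between the pads) lies 19 mm behind it; z points along the fingers, y is the line along which they close (so a half turn about z gives the same grasp; the last joint's range is limited). The gripper opens to 87 mm and grips with 3 to 60 N. Pads are 19 mm wide; open, the fingers measure 117 mm over their backs; the gripper's body (75 mm by 190 mm) begins 51 mm behind the grasp point.
Start: joints at [-1.241, 0.321, -0.07, 1.45, 0.023, 1.371, -0.057], TCP at [0.202, 0.618, 0.223] pointing down, gripper open.
Joint ranges: [-2.86, 2.86], [-0.3, 2.09], [-1.38, 1.24], [0.06, 2.45], [-1.56, 4.7], [0.09, 2.05], [-2.69, 2.69]. Speed limits (rad/s): [2.57, 2.57, 3.14, 3.14, 3.14, 3.14, 3.14].

## Interface

Orientations are given as a 3x3 rotation matrix whose columns are the frame's x, y, z axes.
In Python, from cell import status, capture, ctrl gives the robot as it stands. The module is installed in compiled form; this text tells all that it offers.
- The arm moves only by the shell command python3 -m crank 'ROWS' [FORCE]. ROWS is a JSON list of rows, 1 to 10 of them, each written [[dx, dy, dz], turn, opening]: dx, dy, dz in m, then a turn about the tool's z in rad, then the finger opening in m; each row shifts and turns the commanded pose from where the row before left it, along the tool's axes as they then stand; what a row does not reach is not made up. A row lasts 1/12 s, in which the tool goes at most 0.0417 m and 0.125 rad, less where a joint would pass 70% of its speed; a pose out of reach is approached as far as the arm can. The fingers move at their own pace and stop on an object; FORCE is the grip in N (left out, the last holds). Time passes only in rows, so rows that do not move let the fingers close. It prints the time, the measured TCP pose, the force, the opening and the grip force at its end. Input that does not fit is refused with a message, and nothing moves.
- status.state(): the state, without advancing time (a new reading comes with each control period).
- capture(name): name is "scene" or "top" or "wrist"; returns a dict with "image" (420x560x3 uint8, red, green, blue), "depth" (420x560 float32, m along the optical axis (not along the pixel's ray), 0 where there is no reading), "fx", "fy", "cx", "cy" (pixels), "k1" (the pictures are not rectified: a ray, as slopes to the right and down, at radius r is drawn at 1 + k1 r^2 times it, then the intrinsics apply), "position" and "rotation" of the camera in the world. Camera axes: x right, y down, z forward; pixel columns grow to the right and rows downward; lengths in m; the calibration is good to about 2 mm. A picture is of the moment at which its call begins.
- ctrl.close_job(): hands the job in; it is judged then, once.
The state is a dict: "time": time; "joint_positions": joint angles; "joint_vel": joint speeds; "effort": joint torques, N m; "tool_pos": TCP position; "eef_rot": TCP orientation; "force": force on the tool from outside, world axes, zero at the start; "torque": the same for the moment, N m; "width": finger opening in m; "grasp_force": force on a finger pad.
Only numpy, scipy, OpenCV 4.12 (cv2) and the standard library are available. Lean on these libraries where they do the work, as an engineer would, in place of code of your own. Each camera call takes 0.05 s, during which the arm holds its last target. There are 200 camera calls.

## Working session

There is one attempt and no reset: what is moved stays moved. The work goes in short steps, Python scripts to look and compute and a shell command to move; the robot and the scene stay as the last step left them, time stands still between calls to the robot, and variables do not carry over. Pictures are saved under pics/ and viewed, at most 14 in all, crops included, and the job is handed in when it is done.

```bash
mkdir -p pics; cat > h.py <<'E'
import numpy as np, cv2, pickle
from cell import status, capture
def snap(n,f):
    c=capture(n); pickle.dump(c,open(f'pics/{f}.pkl','wb')); cv2.imwrite(f'pics/{f}.png',c['image'][:,:,::-1]); return c
def load(f): return pickle.load(open(f'pics/{f}.pkl','rb'))
def ray(c,u,v):
    d=np.array([(u-c['cx'])/c['fx'],(v-c['cy'])/c['fy']]); s=d.copy()
    for _ in range(20): s=d/(1+c['k1']*(s@s))
    return np.array(c['rotation'])@np.array([s[0],s[1],1])
def onz(c,u,v,z):
    r=ray(c,u,v); p=np.array(c['position']); return p+r*(z-p[2])/r[2]
def dep(c,u,v):
    return np.array(c['position'])+ray(c,u,v)*c['depth'][int(round(v)),int(round(u))]
def tri(c1,a,c2,b):
    r1,r2=ray(c1,*a),ray(c2,*b); p1,p2=np.array(c1['position']),np.array(c2['position'])
    t=np.linalg.lstsq(np.c_[r1,-r2],p2-p1,rcond=None)[0]
    return (p1+r1*t[0]+p2+r2*t[1])/2, np.linalg.norm(p1+r1*t[0]-p2-r2*t[1])
E
python3 - <<'E'
from h import *
np.set_printoptions(precision=3,suppress=True)
for n in('scene','top','wrist'):
    c=snap(n,n+'0'); print(n,c['position'],c['rotation'],c['fx'],c['k1'])
s=status.state(); print(s['tool_pos'],s['eef_rot'],s['width'],s['time'])
E
```

```text
scene [1.078 0.417 0.576] [[-0.607  0.442 -0.66 ]
 [ 0.795  0.34  -0.503]
 [ 0.002 -0.83  -0.558]] 389.2541953364768 0.020668925989876817
top [ 0.253 -0.008  1.286] [[-0.091 -0.971  0.223]
 [-0.996  0.09  -0.014]
 [-0.006 -0.223 -0.975]] 430.4433688729478 -0.08717971503137426
wrist [0.139 0.639 0.384] [[ 0.31   0.922  0.231]
 [ 0.951 -0.3   -0.076]
 [-0.001  0.243 -0.97 ]] 377.14748824447383 -0.10444958782609967
[0.202 0.617 0.222] [[-0.951  0.311 -0.   ]
 [ 0.311  0.951 -0.001]
 [-0.    -0.001 -1.   ]] 0.08731204040767233 0.15
```

View pics/top0.png

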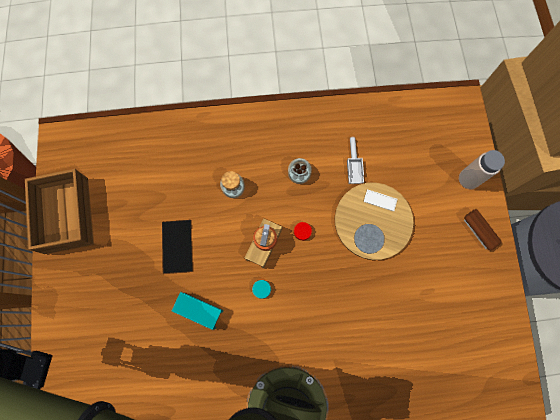

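View pics/scene0.png

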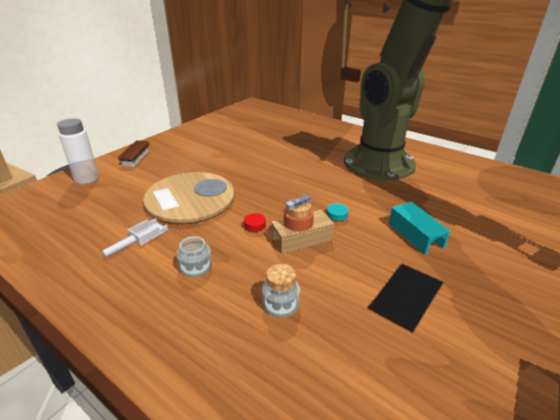

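Top view: pile at (265,238), mat (177,247), open jar (299,170), closed jar (231,183), turntable (374,221) with white tray (380,199) and coaster (369,238), scoop (355,162). The scene view agrees, with the pile at (300,220). I'll enlarge crops of both.

```bash
python3 - <<'E'
from h import *
np.set_printoptions(precision=4,suppress=True)
c=load('top0')
for n,u,v,z in [('clip',265,233,.123),('mat',177,247,.004),('jar',299,168,.062),('closed',231,180,.08),('tt',374,221,.02),('tray',380,199,.024),('coaster',369.5,238,.023)]:
    print(n,onz(c,u,v,z),dep(c,u,v))
im=cv2.imread('pics/top0.png'); cv2.imwrite('pics/topA.png',cv2.resize(im[145:285,155:345],(760,560),interpolation=cv2.INTER_CUBIC))
E
```

```text
clip [0.4792 0.0166 0.123 ] [0.4819 0.0169 0.1094]
mat [0.4836 0.2886 0.004 ] [0.4837 0.2886 0.0039]
jar [ 0.6794 -0.1002  0.062 ] [ 0.7008 -0.1048  0.0004]
closed [0.6548 0.104  0.08  ] [0.6549 0.104  0.0796]
tt [ 0.5055 -0.3121  0.02  ] [ 0.5061 -0.3127  0.0173]
tray [ 0.5711 -0.3391  0.024 ] [ 0.5713 -0.3393  0.0232]
coaster [ 0.4546 -0.2906  0.023 ] [ 0.4549 -0.291   0.0212]
```

View pics/topA.png

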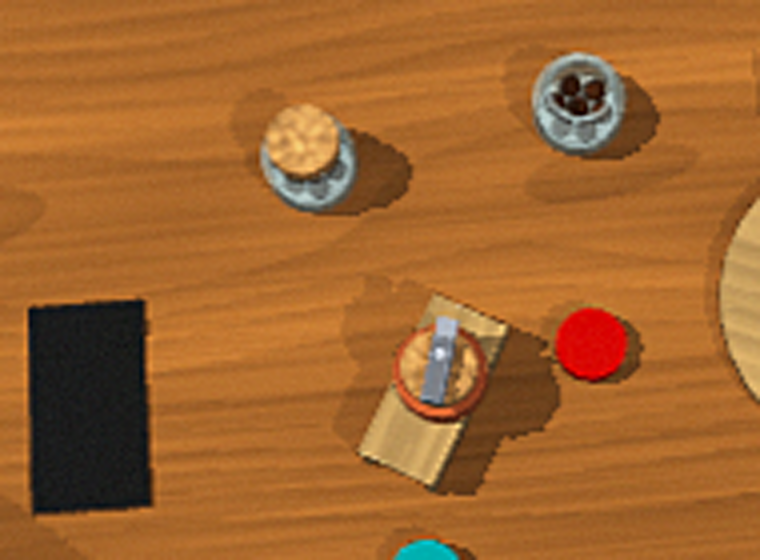

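Crop: clipper ends at crop pixels (447,318) and (434,403). The bowl is centred near (440,372), the tunnel runs obliquely below it, the mat corners are clear, and the open jar is at (578,100). Next I'll bring the wrist camera over the pile.

```bash
cat >> h.py <<'E'
def go(x,y,z,yaw=None):
    """tool-axis shift and turn to TCP target; yaw = world angle of tool x (mod pi)"""
    s=status.state(); R=np.array(s['eef_rot']); p=np.array(s['tool_pos'])
    d=R.T@(np.array([x,y,z])-p); cy=np.arctan2(R[1,0],R[0,0])
    t=0 if yaw is None else -((yaw-cy+np.pi/2)%np.pi-np.pi/2)
    print('shift',d.round(4),'turn',round(t,3),'len',round(np.linalg.norm(d),3),'yaw',round(cy,3),'tcp',p.round(4),'j7',round(s['joint_positions'][6],2))
E
python3 - <<'E'
from h import *
c=load('top0'); q=lambda u,v,z: onz(c,155+u/4,145+v/4,z)
a,b=q(447,318,.114),q(434,403,.114); print(a,b,(a+b)/2,np.linalg.norm(a-b),np.arctan2(*(a-b)[[1,0]]))
go(.48,.01,.26,np.arctan2(*(a-b)[[1,0]]))
E
```

```text
[0.50452802 0.00996717 0.114     ] [0.44572222 0.02395729 0.114     ] [0.47512512 0.01696223 0.114     ] 0.06044704395953282 -0.23356197731666473
shift [-0.4531 -0.4911 -0.0375] turn -0.082 len 0.669 yaw 2.826 tcp [0.2018 0.6175 0.2217] j7 -0.06
```

```bash
python3 -m crank '[[[-0.0267,-0.0289,-0.003],0,0.087],[[-0.0267,-0.0289,-0.003],0,0.087],[[-0.0267,-0.0289,-0.003],0,0.087],[[-0.0267,-0.0289,-0.003],0,0.087],[[-0.0267,-0.0289,-0.003],0,0.087],[[-0.0267,-0.0289,-0.003],0,0.087],[[-0.0267,-0.0289,-0.003],0,0.087],[[-0.0267,-0.0289,-0.003],0,0.087],[[-0.0267,-0.0289,-0.003],0,0.087],[[-0.0267,-0.0289,-0.003],0,0.087]]' && python3 -m crank '[[[-0.0267,-0.0289,-0.003],0,0.087],[[-0.0267,-0.0289,-0.003],0,0.087],[[-0.0267,-0.0289,-0.003],0,0.087],[[-0.0267,-0.0289,-0.003],0,0.087],[[-0.0267,-0.0289,-0.003],0,0.087],[[-0.0267,-0.0289,-0.003],0,0.087],[[-0.0267,-0.0289,-0.003],0,0.087],[[0,0,0],-0.082,0.05],[[0,0,0],0,0.05],[[0,0,0],0,0.05]]'; python3 - <<'E'
from h import *
snap('wrist','w1'); go(.475,.017,.15,-.2336)
E
```

```text
time: 0.98
tool_pos: [0.3662, 0.2582, 0.2526]
eef_rot: [[-0.951, 0.31, -0.0], [0.31, 0.951, 0.0], [0.0, 0.0, -1.0]]
force: [0.9, 0.6, 0.7]
width: 0.087
grasp_force: 0.0
time: 1.82
tool_pos: [0.4805, 0.0103, 0.2733]
eef_rot: [[-0.972, 0.234, -0.001], [0.234, 0.972, 0.001], [0.001, 0.0, -1.0]]
force: [-0.2, 0.5, -0.0]
width: 0.0742
grasp_force: 0.0
shift [0.0065 0.0045 0.1232] turn -0.0 len 0.123 yaw 2.908 tcp [0.4803 0.011  0.2732] j7 1.22
```

View pics/w1.png

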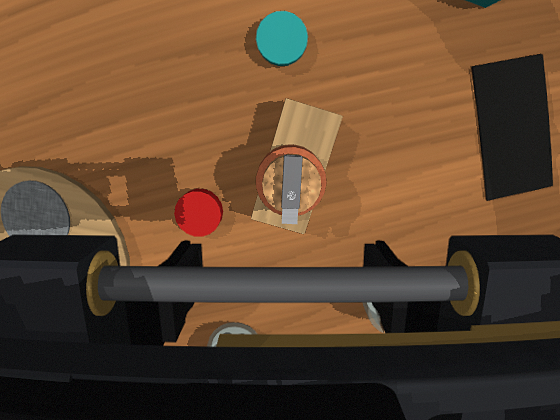

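Wrist view: clipper ends at (293,155) and (289,224) on the lid. The bowl is a circle around (291,182), and the tunnel corners are (287,99), (341,116) and (305,233). Mat corners are (471,67), (543,54), (553,184) and (487,200).

```bash
python3 - <<'E'
from h import *
np.set_printoptions(precision=4,suppress=True)
t,w=load('top0'),load('w1'); T=lambda u,v:(155+u/4,145+v/4)
P={'clipF':(T(447,318),(289,224)),'clipN':(T(434,403),(293,155)),
'matLL':(T(33,513),(543,54)),'matUL':(T(28,309),(553,184)),'matUR':(T(145,300),(487,200)),'matLR':(T(153,506),(471,67)),
'tunR':(T(436,488),(287,99)),'tunL':(T(360,454),(341,116))}
for n,(a,b) in P.items(): print(n,*tri(t,a,w,b))
for n,p in P.items():
    z=.004 if 'mat' in n else .05 if 'tun' in n else .114
    print(n,onz(t,*p[0],z),onz(w,*p[1],z))
print('wrist depth clip',dep(w,291,175),dep(w,291,160),'lid',dep(w,308,185),'bowl rim',dep(w,261,180),dep(w,323,180),'tun',dep(w,305,125),'mat',dep(w,512,128))
# fits by depth at heights
c=w; v,u=np.mgrid[90:240,230:350]; pts=np.array([dep(c,a,b) for a,b in zip(u.ravel(),v.ravel())])
for lo,hi in((.107,.125),(.094,.106),(.077,.09),(.045,.056)):
    m=(pts[:,2]>lo)&(pts[:,2]<hi); r=cv2.minAreaRect(pts[m][:,:2].astype(np.float32)*1000); print(lo,m.sum(),np.median(pts[m],0),r, cv2.minEnclosingCircle(pts[m][:,:2].astype(np.float32)*1000))
E
```

```text
clipF [0.4987 0.0106 0.1462] 0.0030839940908607283
clipN [0.4602 0.0271 0.0245] 0.0014966535474312476
matLL [0.4096 0.3334 0.0071] 0.004566261167069274
matUL [0.5648 0.3305 0.009 ] 0.00253006655352172
matUR [0.5612 0.238  0.0188] 0.002743889854866777
matLR [0.4077 0.2437 0.0054] 0.005795904727933356
tunR [0.4    0.0333 0.001 ] 0.004691019797186739
tunL [0.43   0.0864 0.0167] 0.004661469205967056
clipF [0.5045 0.01   0.114 ] [0.509  0.0102 0.114 ]
clipN [0.4457 0.024  0.114 ] [0.4504 0.0274 0.114 ]
matLL [0.4078 0.3335 0.004 ] [0.4117 0.3365 0.004 ]
matUL [0.5647 0.3321 0.004 ] [0.5678 0.3339 0.004 ]
matUR [0.5634 0.2413 0.004 ] [0.5677 0.2452 0.004 ]
matLR [0.4052 0.2428 0.004 ] [0.4103 0.2459 0.004 ]
tunR [0.3945 0.0294 0.05  ] [0.4017 0.0345 0.05  ]
tunL [0.424  0.0821 0.05  ] [0.4302 0.0833 0.05  ]
wrist depth clip [0.4667 0.0219 0.1143] [0.4542 0.0248 0.1141] lid [0.4812 0.0345 0.1007] bowl rim [ 0.47   -0.0075  0.0803] [0.4834 0.0499 0.0821] tun [0.4306 0.0462 0.05  ] mat [0.4885 0.2864 0.0035]
0.107 1214 [0.478  0.019  0.1138] ((480.0065002441406, 18.660245895385742), (16.05058479309082, 60.201290130615234), 73.50566864013672) ((480.1707458496094, 19.098264694213867), 30.690351486206055)
0.094 1679 [0.4769 0.0215 0.1   ] ((476.6049499511719, 19.992916107177734), (52.683074951171875, 52.72146224975586), 75.02283477783203) ((477.0077209472656, 20.164443969726562), 27.453449249267578)
0.077 1091 [0.4644 0.0216 0.0819] ((477.4338073730469, 20.09412956237793), (67.12970733642578, 65.94692993164062), 73.2004623413086) ((478.4281005859375, 19.684450149536133), 34.05601119995117)
0.045 3563 [0.4404 0.0408 0.05  ] ((471.1775207519531, 26.62964630126953), (60.36113739013672, 129.9801483154297), 59.89039611816406) ((470.6918029785156, 26.407468795776367), 70.5078353881836)
```

```bash
python3 -m crank '[[[0.002,0.0074,0.03],0.054,0.045],[[0,0,0.035],0,0.045],[[0,0,0.03],0,0.045],[[0,0,0.03],0,0.045],[[0,0,0.02],0,0.045],[[0,0,0.015],0,0.045],[[0,0,0.0065],0,0.045],[[0,0,0],0,0.045]]' 8; python3 - <<'E'
from h import *
go(.480,.0187,.103,-.288); 
E
```

```text
time: 2.53
tool_pos: [0.479, 0.0187, 0.1055]
eef_rot: [[-0.959, 0.282, -0.003], [0.282, 0.959, -0.001], [0.003, -0.002, -1.0]]
force: [-0.1, 0.5, 0.5]
width: 0.0451
grasp_force: 0.0
shift [-0.001   0.0003  0.0025] turn 0.002 len 0.003 yaw 2.855 tcp [0.479  0.0187 0.1055] j7 1.22
```

```bash
python3 -m crank '[[[0,0,0.001],0,0.03],[[0,0,0],0,0.03],[[0,0,0],0,0.01],[[0,0,0],0,0.01],[[0,0,0],0,0.01],[[0,0,0],0,0.01],[[0,0,0],0,0.01],[[0,0,0],0,0.01]]' 10
```

```text
time: 3.2
tool_pos: [0.4809, 0.0176, 0.1066]
eef_rot: [[-0.959, 0.284, 0.001], [0.284, 0.959, 0.0], [-0.001, 0.001, -1.0]]
force: [-0.2, 0.4, 3.4]
width: 0.0161
grasp_force: 10.0
```

```bash
python3 -m crank '[[[0,0,-0.01],0,0.01],[[0,0,-0.03],0,0.01],[[0,0,-0.04],0,0.01],[[0,0,-0.04],0,0.01],[[0,0,-0.04],0,0.01],[[-0.0175,-0.0311,-0.005],0,0.01],[[-0.0175,-0.0311,-0.005],0,0.01],[[-0.0175,-0.0311,0],0,0.01],[[-0.0175,-0.0311,0],0,0.01],[[-0.0175,-0.0311,0],0,0.01]]' && python3 -m crank '[[[-0.0175,-0.0311,0],0,0.01],[[-0.0175,-0.0311,0],0,0.01],[[-0.0175,-0.0311,0],0,0.01],[[-0.0175,-0.0311,0],0,0.01],[[-0.0175,-0.0311,0],0,0.01],[[0,0,0],0,0.01],[[0,0,0],0,0.01]]';python3 - <<'E'
from h import *
snap('wrist','w2')
E
```

```text
time: 4.03
tool_pos: [0.5203, -0.158, 0.277]
eef_rot: [[-0.959, 0.283, 0.001], [0.283, 0.959, 0.001], [-0.001, 0.001, -1.0]]
force: [0.1, -0.2, -0.3]
width: 0.016
grasp_force: 10.0
time: 4.62
tool_pos: [0.5586, -0.3331, 0.2754]
eef_rot: [[-0.957, 0.289, -0.003], [0.289, 0.957, -0.001], [0.002, -0.002, -1.0]]
force: [0.2, 0.2, 0.1]
width: 0.0158
grasp_force: 10.0
```

View pics/w2.png

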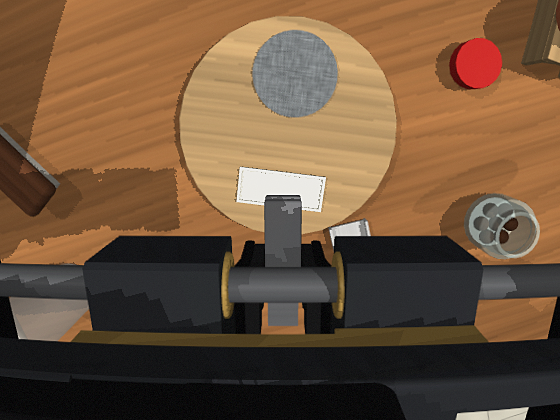

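Wrist view: tray corners (241,167), (327,176), (321,212) and (236,203). The coaster is centred at (295,73), the jar rim at about (513,231), and the clipper is held straight along tool x.

```bash
python3 - <<'E'
from h import *
np.set_printoptions(precision=4,suppress=True)
w,t=load('w2'),load('top0')
C=[(241,167),(327,176),(321,212),(236,203)]
q=np.array([onz(w,*p,.024) for p in C]); print(q, q.mean(0), [np.linalg.norm(q[i]-q[i-1]) for i in range(4)])
d=q[1]-q[0]+q[2]-q[3]; print('tray yaw',np.arctan2(d[1],d[0]))
print('tray depth',dep(w,250,190),dep(w,312,200),'tt',dep(w,230,120),'coaster',dep(w,295,73),onz(w,295,73,.023))
print('tri tray',tri(t,(380,199.5),w,np.mean(C,0)),'tri coaster',tri(t,(369.5,238),w,(295,73)))
im=w['image'].astype(int); g=(im.max(2)-im.min(2)<14)&(im.mean(2)>80)&(im.mean(2)<170)
m=np.zeros(g.shape,np.uint8); m[20:125,240:350]=g[20:125,240:350]
v,u=np.nonzero(cv2.morphologyEx(m,cv2.MORPH_OPEN,np.ones((3,3)))); P=np.array([onz(w,a,b,.023)[:2] for a,b in zip(u,v)],np.float32)*1000
print('coaster',len(P),P.mean(0),cv2.minEnclosingCircle(P))
# jar rim by depth
v,u=np.mgrid[180:275,455:555]; pts=np.array([dep(w,a,b) for a,b in zip(u.ravel(),v.ravel())])
m=(pts[:,2]>.055)&(pts[:,2]<.07); Q=pts[m][:,:2].astype(np.float32)*1000
print('jar',m.sum(),np.median(pts[m][:,2]),cv2.minEnclosingCircle(Q),Q.mean(0))
cr=w['image'][180:275,455:555,::-1]; cv2.imwrite('pics/jar.png',cv2.resize(cr,(600,570),interpolation=cv2.INTER_CUBIC))
cl=np.array([dep(w,283,y) for y in(205,230,255,315)]);print('clip',cl)
E
```

```text
[[ 0.5349 -0.3736  0.024 ]
 [ 0.5719 -0.2854  0.024 ]
 [ 0.6097 -0.3027  0.024 ]
 [ 0.572  -0.3917  0.024 ]] [ 0.5721 -0.3384  0.024 ] [np.float64(0.041279901391182545), np.float64(0.09559846503831533), np.float64(0.04156978449859762), np.float64(0.09663227973310062)]
tray yaw 1.1724942206452886
tray depth [ 0.5629 -0.3725  0.0207] [ 0.5939 -0.3087  0.0217] tt [ 0.483  -0.3697  0.0205] coaster [ 0.4564 -0.2885  0.0228] [ 0.4565 -0.2885  0.023 ]
tri tray (array([ 0.5709, -0.3388,  0.0232]), np.float64(0.0023698795600201514)) tri coaster (array([ 0.4555, -0.2895,  0.0239]), np.float64(0.002796706785508546))
coaster 5684 [ 456.7433 -289.4463] ((457.1824645996094, -289.2636413574219), 44.71736145019531)
jar 842 0.061276242969240086 ((686.697265625, -103.50947570800781), 27.599313735961914) [ 685.3625 -104.5543]
clip [[ 0.531  -0.324   0.283 ]
 [ 0.5413 -0.3271  0.2837]
 [ 0.5525 -0.3305  0.2829]
 [ 0.5811 -0.339   0.282 ]]
```

View pics/jar.png

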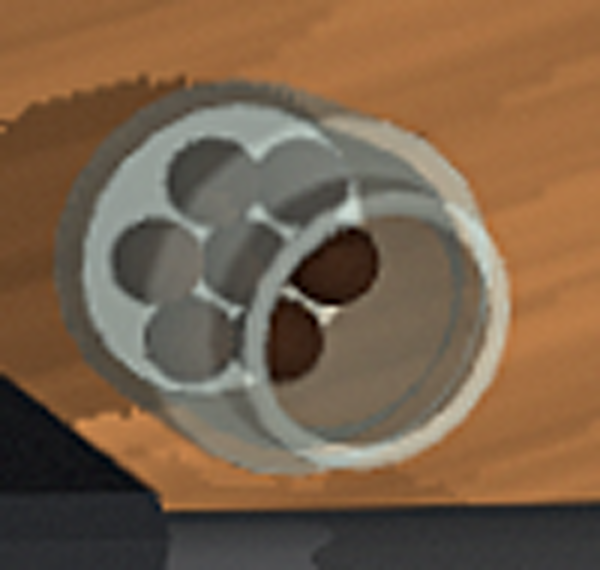

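The jar crop shows the rim circle centred at about crop (378,330), i.e. pixel (518,235), which agrees with the depth fit (0.687,-0.1035). Next I place the clipper.

```bash
python3 -c "
from h import *
go(.572,-.3385,.06,1.1725)"
```

```text
shift [-0.0144 -0.0037  0.2157] turn -1.462 len 0.216 yaw 2.852 tcp [ 0.5595 -0.3309  0.2757] j7 1.99
```

```bash
python3 -m crank '[[[-0.0144,-0.0037,0],0,0.01],[[0,0,0.015],-0.122,0.01],[[0,0,0.015],-0.122,0.01],[[0,0,0.015],-0.122,0.01],[[0,0,0.015],-0.122,0.01],[[0,0,0.015],-0.122,0.01],[[0,0,0.015],-0.122,0.01],[[0,0,0.015],-0.122,0.01],[[0,0,0.015],-0.122,0.01],[[0,0,0.015],-0.122,0.01]]' && python3 -m crank '[[[0,0,0.015],-0.122,0.01],[[0,0,0.015],-0.122,0.01],[[0,0,0.015],-0.120,0.01],[[0,0,0.015],0,0.01],[[0,0,0],0,0.01]]';python3 - <<'E'
from h import *
go(.572,-.3385,.029,1.1725)
E
```

```text
time: 5.5
tool_pos: [0.5687, -0.3353, 0.1543]
eef_rot: [[-0.823, -0.568, -0.024], [-0.568, 0.823, 0.011], [0.014, 0.023, -1.0]]
force: [0.7, -0.5, -1.2]
width: 0.0155
grasp_force: 10.0
time: 5.92
tool_pos: [0.5596, -0.3333, 0.1021]
eef_rot: [[-0.717, -0.695, -0.058], [-0.697, 0.717, 0.022], [0.027, 0.056, -0.998]]
force: [-1.5, -1.2, -1.7]
width: 0.0159
grasp_force: 10.0
shift [-0.0072 -0.0164  0.0721] turn -0.401 len 0.074 yaw -2.37 tcp [ 0.5596 -0.3333  0.1021] j7 2.68
```

Joint 7 grows with negative turns and has reached its limit, so I'll turn the other way.

```bash
python3 -m crank '[[[0,0,-0.02],0.12,0.01],[[0,0,-0.02],0.12,0.01],[[0,0,-0.01],0.12,0.01],[[0,0,-0.01],0.12,0.01],[[0,0,0],0.12,0.01],[[0,0,0],0.12,0.01],[[0,0,0],0.12,0.01],[[0,0,0],0.12,0.01],[[0,0,0],0.12,0.01],[[0,0,0],0.12,0.01]]' && python3 -m crank '[[[0,0,0],0.12,0.01],[[0,0,0],0.12,0.01],[[0,0,0],0.12,0.01],[[0,0,0],0.12,0.01],[[0,0,0],0.12,0.01],[[0,0,0],0.12,0.01],[[0,0,0],0.12,0.01],[[0,0,0],0.12,0.01],[[0,0,0],0.12,0.01],[[0,0,0],0.12,0.01]]';python3 - <<'E'
from h import *
go(.572,-.3385,.06,1.1725)
E
```

```text
time: 6.75
tool_pos: [0.5648, -0.3356, 0.1655]
eef_rot: [[-0.905, 0.422, -0.055], [0.422, 0.907, 0.015], [0.057, -0.009, -0.998]]
force: [-0.8, 0.6, -1.2]
width: 0.0158
grasp_force: 10.0
time: 7.58
tool_pos: [0.5649, -0.3355, 0.1656]
eef_rot: [[0.065, 0.996, -0.055], [0.998, -0.064, 0.016], [0.012, -0.056, -0.998]]
force: [0.1, -0.2, -0.1]
width: 0.016
grasp_force: 10.0
shift [-0.0038  0.0131  0.105 ] turn 0.333 len 0.106 yaw 1.506 tcp [ 0.5649 -0.3355  0.1656] j7 0.4
```

The saturation baked in a 3° tilt. I'll undo it by leaning on the opposite joint-7 limit at the same place.

```bash
python3 -m crank '[[[0,0,-0.01],0.123,0.01],[[0,0,0],0.123,0.01],[[0,0,0],0.123,0.01],[[0,0,0],0.123,0.01],[[0,0,0],0.123,0.01],[[0,0,0],0.123,0.01],[[0,0,0],0.123,0.01],[[0,0,0],0.123,0.01],[[0,0,0],0.123,0.01],[[0,0,0],0.123,0.01]]' >/dev/null&& python3 -m crank '[[[0,0,0],0.123,0.01],[[0,0,0],0.123,0.01],[[0,0,0],0.123,0.01],[[0,0,0],0.123,0.01],[[0,0,0],0.123,0.01],[[0,0,0],0.123,0.01],[[0,0,0],0.123,0.01],[[0,0,0],0.123,0.01],[[0,0,0],0.123,0.01],[[0,0,0],0.123,0.01]]';python3 -m crank '[[[0,0,0],0.12,0.01],[[0,0,0],0.12,0.01],[[0,0,0],0.12,0.01],[[0,0,0],0.12,0.01],[[0,0,0],0.12,0.01]]';python3 -m crank '[[[0,0,0],0.06,0.01]]';python3 - <<'E'
from h import *
go(.572,-.3385,.06,1.1725)
E
```

```text
time: 9.25
tool_pos: [0.5657, -0.3355, 0.1758]
eef_rot: [[0.577, -0.815, -0.054], [-0.815, -0.579, 0.016], [-0.045, 0.034, -0.998]]
force: [-0.6, 0.4, -1.2]
width: 0.0155
grasp_force: 10.0
time: 9.67
tool_pos: [0.5657, -0.3354, 0.1759]
eef_rot: [[0.016, -0.998, -0.054], [-1.0, -0.017, 0.017], [-0.018, 0.053, -0.998]]
force: [0.7, 0.3, -0.1]
width: 0.0157
grasp_force: 10.0
time: 9.75
tool_pos: [0.5657, -0.3354, 0.1759]
eef_rot: [[-0.043, -0.998, -0.054], [-0.999, 0.042, 0.017], [-0.014, 0.054, -0.998]]
force: [-0.1, -0.5, -0.2]
width: 0.0154
grasp_force: 10.0
shift [ 0.0044 -0.0128  0.1153] turn 0.355 len 0.116 yaw -1.614 tcp [ 0.5657 -0.3354  0.1759] j7 -2.58
```

```bash
for i in 1 2 3; do python3 -m crank '[[[0,0,0],0.12,0.01]]' | grep -E 'tool_pos|eef'; done
```

```text
tool_pos: [0.5657, -0.3354, 0.1759]
eef_rot: [[-0.16, -0.986, -0.053], [-0.987, 0.16, 0.017], [-0.008, 0.055, -0.998]]
tool_pos: [0.5656, -0.3333, 0.1717]
eef_rot: [[-0.217, -0.974, -0.057], [-0.976, 0.216, 0.028], [-0.015, 0.062, -0.998]]
tool_pos: [0.5628, -0.3352, 0.1682]
eef_rot: [[-0.292, -0.954, -0.064], [-0.956, 0.291, 0.032], [-0.012, 0.07, -0.997]]
```

Saturating joint 7 always leans the tips inward. Overreaching outward should lean them back out, so I'll turn to the tray yaw and then extend along the same azimuth.

```bash
python3 -m crank '[[[0,0,-0.02],-0.122,0.01],[[0,0,-0.02],-0.122,0.01],[[0,0,-0.02],-0.122,0.01],[[0,0,0],-0.122,0.01],[[0,0,0],-0.122,0.01],[[0,0,0],-0.122,0.01],[[0,0,0],-0.122,0.01],[[0,0,0],-0.122,0.01],[[0,0,0],-0.122,0.01],[[0,0,0],-0.122,0.01]]' >/dev/null&& python3 -m crank '[[[0,0,0],-0.122,0.01],[[0,0,0],-0.122,0.01],[[0,0,0],-0.122,0.01],[[0,0,0],-0.122,0.01],[[0,0,0],-0.122,0.01],[[0,0,0],-0.122,0.01],[[0,0,0],-0.122,0.01],[[0,0,0],-0.122,0.01],[[0,0,0],-0.122,0.01],[[0,0,0],-0.122,0.01]]' >/dev/null;python3 -m crank '[[[0,0,0],-0.12,0.01],[[0,0,0],-0.12,0.01],[[0,0,0],-0.12,0.01],[[0,0,0],-0.12,0.01],[[0,0,0],-0.12,0.01]]';python3 - <<'E'
from h import *
go(.75,-.38,.25,1.1725)
E
```

```text
time: 12.08
tool_pos: [0.5662, -0.3375, 0.2276]
eef_rot: [[0.38, 0.922, -0.067], [0.925, -0.379, 0.029], [0.001, -0.073, -0.997]]
force: [1.2, 0.6, 0.1]
width: 0.0159
grasp_force: 10.0
shift [ 0.0306  0.184  -0.0359] turn 0.008 len 0.19 yaw 1.181 tcp [ 0.5662 -0.3375  0.2276] j7 0.18
```

```bash
python3 -m crank '[[[0.005,0.03,-0.006],0,0.01],[[0.005,0.03,-0.006],0,0.01],[[0.005,0.03,-0.006],0,0.01],[[0.005,0.03,-0.006],0,0.01],[[0.005,0.03,-0.006],0,0.01],[[0.005,0.03,-0.006],0,0.01]]'|grep -E 'tool_pos|eef'; for i in 1 2 3; do python3 -m crank '[[[-0.001,0.02,-0.002],0,0.01]]' | grep -E 'tool_pos|eef'; done
```

```text
tool_pos: [0.7474, -0.379, 0.2512]
eef_rot: [[0.384, 0.921, -0.067], [0.923, -0.383, 0.027], [-0.0, -0.072, -0.997]]
tool_pos: [0.7672, -0.386, 0.2511]
eef_rot: [[0.382, 0.922, -0.066], [0.924, -0.381, 0.028], [0.001, -0.072, -0.997]]
tool_pos: [0.7807, -0.3936, 0.2517]
eef_rot: [[0.383, 0.921, -0.067], [0.924, -0.382, 0.027], [-0.001, -0.072, -0.997]]
tool_pos: [0.7904, -0.3988, 0.2496]
eef_rot: [[0.384, 0.921, -0.061], [0.923, -0.383, 0.023], [-0.002, -0.065, -0.998]]
```

It works: the tilt is decreasing. Continuing.

```bash
for i in 1 2 3 4; do python3 -m crank '[[[-0.001,0.02,-0.002],0,0.01]]' | grep -E 'tool_pos|eef'; done
```

```text
tool_pos: [0.7861, -0.4042, 0.2327]
eef_rot: [[0.388, 0.917, -0.087], [0.922, -0.388, 0.02], [-0.015, -0.088, -0.996]]
tool_pos: [0.7874, -0.402, 0.2332]
eef_rot: [[0.381, 0.921, -0.086], [0.925, -0.38, 0.019], [-0.015, -0.087, -0.996]]
tool_pos: [0.7896, -0.3986, 0.2345]
eef_rot: [[0.373, 0.924, -0.082], [0.928, -0.373, 0.021], [-0.012, -0.084, -0.996]]
tool_pos: [0.7914, -0.3967, 0.234]
eef_rot: [[0.368, 0.926, -0.08], [0.93, -0.367, 0.02], [-0.011, -0.082, -0.997]]
```

```bash
for i in 1 2 3 4 5; do python3 -m crank '[[[0,0.01,0],0,0.01]]' | grep -E 'tool_pos|eef'|tr '\n' ' ';echo; done; python3 -c "
from cell import status;print(status.state()['joint_positions'])"
```

```text
tool_pos: [0.7982, -0.3908, 0.2318] eef_rot: [[0.36, 0.931, -0.066], [0.933, -0.358, 0.033], [0.007, -0.074, -0.997]] 
tool_pos: [0.8008, -0.3935, 0.2282] eef_rot: [[0.362, 0.93, -0.064], [0.932, -0.361, 0.025], [0.0, -0.068, -0.998]] 
tool_pos: [0.8033, -0.3966, 0.2252] eef_rot: [[0.365, 0.929, -0.06], [0.931, -0.364, 0.017], [-0.006, -0.062, -0.998]] 
tool_pos: [0.8062, -0.3985, 0.2223] eef_rot: [[0.366, 0.929, -0.055], [0.931, -0.366, 0.011], [-0.01, -0.056, -0.998]] 
tool_pos: [0.8094, -0.3997, 0.2194] eef_rot: [[0.366, 0.929, -0.05], [0.93, -0.366, 0.008], [-0.011, -0.049, -0.999]] 
[ 0.43046233  1.18686923 -0.20380838  0.05794954  0.21399133  1.94687133
  0.04789457]
```

```bash
for i in 1 2 3 4 5 6; do python3 -m crank '[[[0,0.01,0],0,0.01]]' | grep -E 'tool_pos|eef'|tr '\n' ' ';echo; done; python3 -c "
from cell import status;print(status.state()['joint_positions'])"
```

```text
tool_pos: [0.8127, -0.4007, 0.2165] eef_rot: [[0.366, 0.929, -0.045], [0.93, -0.366, 0.004], [-0.012, -0.043, -0.999]] 
tool_pos: [0.8161, -0.4015, 0.2137] eef_rot: [[0.366, 0.93, -0.039], [0.93, -0.366, 0.001], [-0.013, -0.037, -0.999]] 
tool_pos: [0.8195, -0.4023, 0.2109] eef_rot: [[0.366, 0.93, -0.033], [0.93, -0.367, -0.002], [-0.014, -0.03, -0.999]] 
tool_pos: [0.8228, -0.4031, 0.2083] eef_rot: [[0.366, 0.93, -0.027], [0.93, -0.367, -0.004], [-0.014, -0.024, -1.0]] 
tool_pos: [0.8261, -0.4039, 0.2056] eef_rot: [[0.366, 0.93, -0.022], [0.93, -0.366, -0.007], [-0.015, -0.017, -1.0]] 
tool_pos: [0.8294, -0.4046, 0.2031] eef_rot: [[0.366, 0.93, -0.016], [0.93, -0.366, -0.01], [-0.015, -0.011, -1.0]] 
[ 0.41698783  1.20622965  0.05716978  0.05805455 -0.03943669  1.88746664
  0.05050432]
```

```bash
python3 -m crank '[[[0,0.01,0],0,0.01],[[0,0.005,0],0,0.01]]'|grep -E 'tool_pos|eef'; python3 -m crank '[[[0,-0.035,0],0,0.01],[[0,-0.035,0],0,0.01]]'|grep -E 'tool_pos|eef'; python3 - <<'E'
from h import *
go(.572,-.3385,.06,1.1725)
E
```

```text
tool_pos: [0.8342, -0.406, 0.199]
eef_rot: [[0.366, 0.93, -0.007], [0.93, -0.366, -0.014], [-0.016, -0.001, -1.0]]
tool_pos: [0.8115, -0.3994, 0.1947]
eef_rot: [[0.369, 0.929, -0.012], [0.929, -0.369, -0.012], [-0.016, -0.007, -1.0]]
shift [-0.0297 -0.2442  0.1368] turn 0.02 len 0.281 yaw 1.193 tcp [ 0.8115 -0.3994  0.1947] j7 0.07
```

Tilt is now about 1°. Back to the tray.

```bash
python3 -m crank '[[[-0.004,-0.035,0],0.02,0.01],[[-0.004,-0.035,0],0,0.01],[[-0.004,-0.035,0.005],0,0.01],[[-0.004,-0.035,0.01],0,0.01],[[-0.004,-0.035,0.01],0,0.01],[[-0.004,-0.035,0.01],0,0.01],[[-0.004,-0.034,0.01],0,0.01],[[0,0,0.03],0,0.01],[[0,0,0.03],0,0.01],[[0,0,0],0,0.01]]'; python3 - <<'E'
from h import *
c=snap('wrist','w3')
cl=[dep(c,283,y).round(4) for y in(200,205,230)];print(cl)
go(.572,-.3385,.029,1.1725)
E
```

```text
time: 15.25
tool_pos: [0.5816, -0.3354, 0.0931]
eef_rot: [[0.385, 0.923, -0.015], [0.923, -0.385, -0.008], [-0.013, -0.011, -1.0]]
force: [-1.3, 1.3, -1.3]
width: 0.0159
grasp_force: 10.0
[array([ 0.5942, -0.3062,  0.0992]), array([ 0.5936, -0.3078,  0.1007]), array([ 0.5892, -0.3182,  0.0999])]
shift [-0.0057 -0.0092  0.0669] turn 0.004 len 0.068 yaw 1.176 tcp [ 0.5834 -0.3362  0.0958] j7 0.11
```

View pics/w3.png

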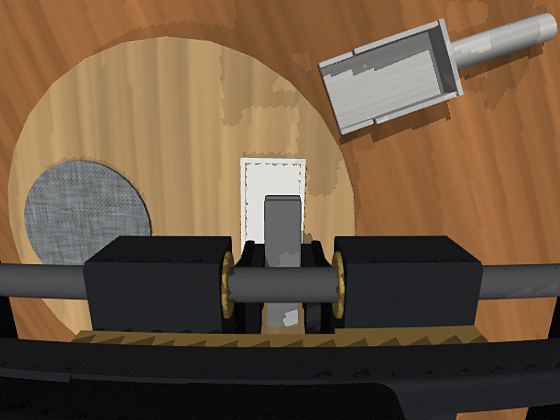

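The view shows the tray's far corners at (241,158) and (306,159), with the clipper parallel to it and above it. I use the corners as a second measurement.

```bash
python3 - <<'E'
from h import *
c=load('w3'); a,b=onz(c,241,158,.026),onz(c,306,159,.026); d=np.array([np.cos(1.1725),np.sin(1.1725),0])
print(a,b,np.linalg.norm(a-b),(a+b)/2-d*.048, 'clip',onz(c,283,196,.1)-d*.03)
e=b-a; print('yaw',np.arctan2(e[1],e[0])+np.pi/2)
go(.572,-.3385,.045,1.1725)
E
```

```text
[ 0.57334002 -0.28803069  0.026     ] [ 0.60954848 -0.30370385  0.026     ] 0.039455043342126433 [ 0.57282752 -0.34010998  0.026     ] clip [ 0.58334827 -0.33203725  0.1       ]
yaw 1.162287915609686
shift [-0.0059 -0.0093  0.051 ] turn 0.004 len 0.052 yaw 1.176 tcp [ 0.5834 -0.3362  0.0958] j7 0.11
```

```bash
python3 -m crank '[[[-0.005,-0.005,0.015],0,0.01],[[-0.0045,-0.0045,0.015],0,0.01],[[0,0,0.012],0,0.01],[[0,0,0.009],0,0.01],[[0,0,0.004],0,0.01],[[0,0,0],0,0.01]]'; for i in 1 2 3; do python3 -m crank '[[[0,0,0.003],0,0.01]]'|grep -E 'pos|force'; done; python3 -c "
from h import *
go(.572,-.3395,.029,1.1725)"
```

```text
time: 15.8
tool_pos: [0.5729, -0.3436, 0.0423]
eef_rot: [[0.385, 0.923, -0.008], [0.923, -0.385, -0.011], [-0.013, -0.003, -1.0]]
force: [-0.2, -0.3, -0.1]
width: 0.0158
grasp_force: 10.0
tool_pos: [0.5738, -0.3444, 0.0409]
force: [0.9, -0.3, 0.0]
grasp_force: 10.0
tool_pos: [0.5735, -0.3446, 0.0377]
force: [0.0, 0.5, -0.5]
grasp_force: 10.0
tool_pos: [0.573, -0.3445, 0.0343]
force: [-0.2, 0.2, -0.7]
grasp_force: 10.0
shift [ 0.0043 -0.0029  0.0052] turn 0.002 len 0.007 yaw 1.175 tcp [ 0.573  -0.3445  0.0343] j7 0.13
```

```bash
python3 -m crank '[[[0,-0.002,0.002],0,0.01]]'|grep -E 'pos|force'; for i in 1 2; do python3 -m crank '[[[0,0,0.0015],0,0.01]]'|grep -E 'pos|force'; done
```

```text
tool_pos: [0.5709, -0.3437, 0.0318]
force: [-1.0, -0.3, -0.4]
grasp_force: 10.0
tool_pos: [0.5701, -0.3435, 0.0301]
force: [0.0, -0.9, -0.1]
grasp_force: 10.0
tool_pos: [0.5703, -0.3437, 0.0287]
force: [-0.3, -0.4, 2.7]
grasp_force: 10.0
```

```bash
python3 -m crank '[[[0,0,0],0,0.04],[[0,0,0],0,0.04],[[0,0,0],0,0.04],[[0,0,0],0,0.04],[[0,0,-0.02],0,0.04],[[0,0,-0.04],0,0.04],[[0,0,-0.04],0,0.04],[[0,0,-0.04],0,0.04],[[0,0,-0.03],0,0.04],[[0,0,0],0,0.04]]'; python3 - <<'E'
from h import *
c=snap('wrist','w4')
v,u=np.mgrid[100:240,150:420]; pts=np.array([dep(c,a,b) for a,b in zip(u.ravel(),v.ravel())]); m=(pts[:,2]>.031)&(pts[:,2]<.045)&(np.hypot(pts[:,0]-.572,pts[:,1]+.339)<.05)
print(m.sum(),np.median(pts[m][:,2]),cv2.minAreaRect(pts[m][:,:2].astype(np.float32)*1000))
go(.48,.02,.25)
E
```

```text
time: 17.13
tool_pos: [0.5753, -0.3437, 0.2079]
eef_rot: [[0.386, 0.922, 0.006], [0.922, -0.386, -0.018], [-0.014, 0.012, -1.0]]
force: [0.3, -0.7, 0.7]
width: 0.0398
grasp_force: 0.0
1115 0.03573523072338808 ((570.4984130859375, -341.9338684082031), (60.4141960144043, 15.366108894348145), 67.34609985351562)
shift [ 0.2979 -0.2265 -0.0518] turn 0 len 0.378 yaw 1.174 tcp [ 0.574  -0.343   0.2041] j7 0.12
```

View pics/w4.png

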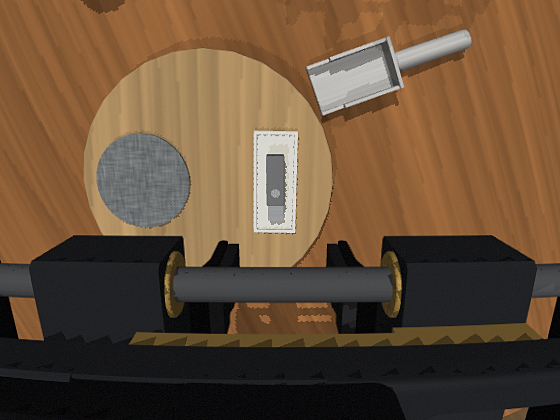

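The clipper lies flat in the tray, from (276,155) to (276,222), inside the rim and about 3 mm off along it. Next is the lid.

```bash
python3 -m crank '[[[0.0298,-0.0227,-0.002],0,0.085],[[0.0298,-0.0227,-0.002],0,0.085],[[0.0298,-0.0227,-0.002],0,0.085],[[0.0298,-0.0227,-0.002],0,0.085],[[0.0298,-0.0227,-0.002],0,0.085],[[0.0298,-0.0227,-0.002],0,0.085],[[0.0298,-0.0227,-0.002],0,0.085],[[0.0298,-0.0227,-0.002],0,0.085],[[0.0298,-0.0227,-0.002],0,0.085],[[0.0298,-0.0227,0],0,0.085]]'>/dev/null; python3 -m crank '[[[0,0,0],0,0.085],[[0,0,0],0,0.085]]'; python3 - <<'E'
from h import *
c=snap('wrist','w5')
v,u=np.mgrid[60:240,180:400]; pts=np.array([dep(c,a,b) for a,b in zip(u.ravel(),v.ravel())])
for lo,hi in((.093,.106),(.077,.09),(.045,.056)):
    m=(pts[:,2]>lo)&(pts[:,2]<hi)&(np.hypot(pts[:,0]-.475,pts[:,1]-.02)<.08); Q=pts[m][:,:2].astype(np.float32)*1000; print(lo,m.sum(),np.median(pts[m][:,2]),cv2.minAreaRect(Q),cv2.minEnclosingCircle(Q))
go(.477,.02,.087,1.174)
E
```

```text
time: 18.18
tool_pos: [0.4763, 0.0234, 0.2123]
eef_rot: [[0.381, 0.925, -0.008], [0.924, -0.381, -0.012], [-0.014, -0.003, -1.0]]
force: [0.9, -0.5, 0.2]
width: 0.0849
grasp_force: 0.0
0.093 3860 0.09992547965901555 ((478.1919250488281, 20.639474868774414), (51.70454406738281, 53.5023193359375), 67.04117584228516) ((477.7715148925781, 19.817455291748047), 27.01060676574707)
0.077 1486 0.08186926557228089 ((479.15167236328125, 20.723485946655273), (64.74341583251953, 66.83655548095703), 68.13959503173828) ((478.5840759277344, 19.548858642578125), 34.00913619995117)
0.045 5227 0.04994906269306443 ((471.558349609375, 27.12210464477539), (61.82001876831055, 130.8903045654297), 60.10000228881836) ((471.15313720703125, 26.06032943725586), 71.40768432617188)
shift [0.0007 0.0011 0.1253] turn 0.002 len 0.125 yaw 1.176 tcp [0.4768 0.0213 0.2123] j7 -0.5
```

View pics/w5.png

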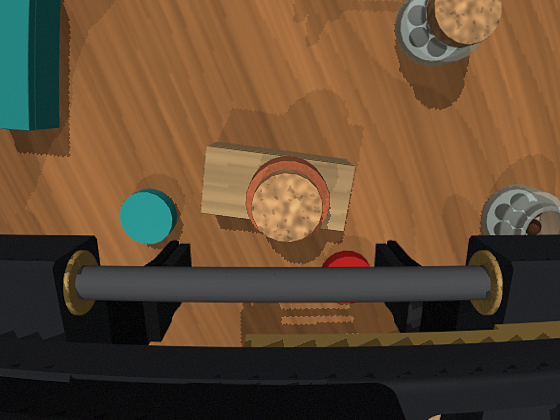

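Wrist view: lid centred at about (288,207) inside the bowl at (288,202), undisturbed. The fits match the earlier view to 1 mm. I'll grasp the lid's disc.

```bash
python3 -m crank '[[[0.001,0.002,0.03],0,0.085],[[0,0,0.03],0,0.085],[[0,0,0.03],0,0.085],[[0,0,0.02],0,0.085],[[0,0,0.012],0,0.085],[[0,0,0],0,0.07],[[0,0,0],0,0.07]]'|grep -E 'pos|force'; python3 - <<'E'
from h import *
go(.4778,.0198,.087,1.174)
E
```

```text
tool_pos: [0.4783, 0.0183, 0.0903]
force: [0.5, -0.1, 0.4]
grasp_force: 0.0
shift [ 0.0013 -0.001   0.0033] turn -0.002 len 0.004 yaw 1.172 tcp [0.4783 0.0183 0.0903] j7 -0.52
```

```bash
python3 -m crank '[[[0.001,-0.001,0.003],0,0.06],[[0,0,0],0,0.04],[[0,0,0],0,0.04],[[0,0,0],0,0.04],[[0,0,0],0,0.04],[[0,0,0],0,0.04],[[0,0,0],0,0.04]]' 8; python3 -m crank '[[[0,0,-0.01],0,0.04],[[0,0,-0.02],0,0.04],[[0,0,-0.03],0,0.04],[[0,0,-0.03],0,0.04],[[0,0,-0.02],0,0.04],[[0,0,0],0,0.04],[[0,0,0],0,0.04]]'; python3 - <<'E'
from h import *
go(.687,-.1035,.2,1.174)
E
```

```text
time: 19.4
tool_pos: [0.4788, 0.021, 0.0889]
eef_rot: [[0.386, 0.923, -0.006], [0.922, -0.386, -0.012], [-0.013, -0.001, -1.0]]
force: [-0.7, -0.4, 4.1]
width: 0.0523
grasp_force: 8.0
time: 19.98
tool_pos: [0.4797, 0.0224, 0.1996]
eef_rot: [[0.386, 0.923, -0.004], [0.922, -0.386, -0.011], [-0.012, 0.001, -1.0]]
force: [-0.1, 0.1, -1.6]
width: 0.0525
grasp_force: 8.0
shift [-3.620e-02  2.399e-01  2.000e-04] turn 0.001 len 0.243 yaw 1.175 tcp [0.4797 0.0224 0.1996] j7 -0.51
```

```bash
python3 -m crank '[[[-0.0123,0.0341,0],0,0.04],[[-0.0123,0.0341,0],0,0.04],[[-0.0123,0.0341,0],0,0.04],[[-0.0123,0.0341,0],0,0.04],[[-0.0123,0.0341,0],0,0.04],[[-0.0123,0.0341,0],0,0.04],[[-0.0123,0.0341,0],0,0.04],[[0,0,0],0,0.04],[[0,0,0],0,0.04],[[0,0,0],0,0.04]]'|grep -E 'pos|width'; python3 - <<'E'
from h import *
c=snap('wrist','w6'); s=status.state(); print(s['tool_pos'])
v,u=np.mgrid[0:420,100:500]; pts=np.array([dep(c,a,b) for a,b in zip(u.ravel(),v.ravel())]); 
def f(n,m): Q=pts[m][:,:2].astype(np.float32)*1000; print(n,m.sum(),np.median(pts[m],0),cv2.minEnclosingCircle(Q)); return pts[m]
r=f('jar',(pts[:,2]>.056)&(pts[:,2]<.07)&(np.hypot(pts[:,0]-.687,pts[:,1]+.1035)<.045))
f('lid',(pts[:,2]>.206)&(pts[:,2]<.225)&(v.ravel()<240)&(np.hypot(pts[:,0]-s['tool_pos'][0],pts[:,1]-s['tool_pos'][1])<.05))
E
```

```text
tool_pos: [0.6649, -0.1484, 0.1968]
width: 0.0527
[ 0.66502605 -0.14770261  0.19777559]
jar 1288 [ 0.68709568 -0.10259473  0.06176148] ((687.0599975585938, -102.9360580444336), 27.039897918701172)
lid 1511 [ 0.67300053 -0.12953919  0.2076724 ] ((671.3538818359375, -134.1014404296875), 20.39621925354004)
```

View pics/w6.png

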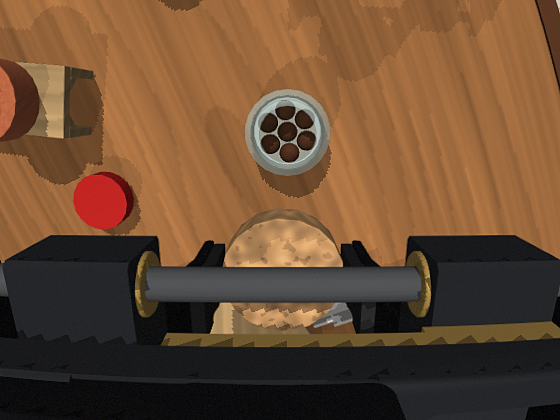

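Wrist view: open jar centred at (287,132), the lid held with its top face spanning columns 225–343 and rows about 221–328, and red lid and bowl to the left. Jar fit is (0.6871,-0.1029). Now the lid's centre in the tool.

```bash
python3 - <<'E'
from h import *
np.set_printoptions(precision=4,suppress=True)
c=load('w6'); s=status.state(); R=np.array(s['eef_rot']); p=np.array(s['tool_pos'])
for z in(.2077,): 
    for q in((283,221),(283,328),(225,272),(343,272)): print(q,(R.T@(onz(c,*q,z)-p)))
g=[[dep(c,u,v)[2].round(4) for u in(250,285,320)] for v in(212,228,240,255,310,320)]; print(g)
go(.687,-.103,.12,1.174); print(R)
cv2.imwrite('pics/lid.png',cv2.resize(c['image'][195:345,200:370,::-1],(680,600),interpolation=cv2.INTER_CUBIC))
E
```

```text
(283, 221) [ 0.0231  0.0005 -0.0102]
(283, 328) [-0.0277  0.0005 -0.0096]
(225, 272) [-0.     -0.0247 -0.0098]
(343, 272) [ 0.0001  0.0265 -0.01  ]
[[np.float64(-0.0008), np.float64(0.1959), np.float64(0.0006)], [np.float64(0.2068), np.float64(0.2078), np.float64(0.2044)], [np.float64(0.2081), np.float64(0.2065), np.float64(0.2072)], [np.float64(0.2074), np.float64(0.2075), np.float64(0.2076)], [np.float64(0.2081), np.float64(0.2082), np.float64(0.207)], [np.float64(0.2089), np.float64(0.2068), np.float64(0.007)]]
shift [0.0507 0.0034 0.0771] turn 0.002 len 0.092 yaw 1.176 tcp [ 0.665  -0.1477  0.1978] j7 -0.23
[[ 0.3847  0.923  -0.0091]
 [ 0.9229 -0.3848 -0.0102]
 [-0.013  -0.0045 -0.9999]]
```

View pics/lid.png

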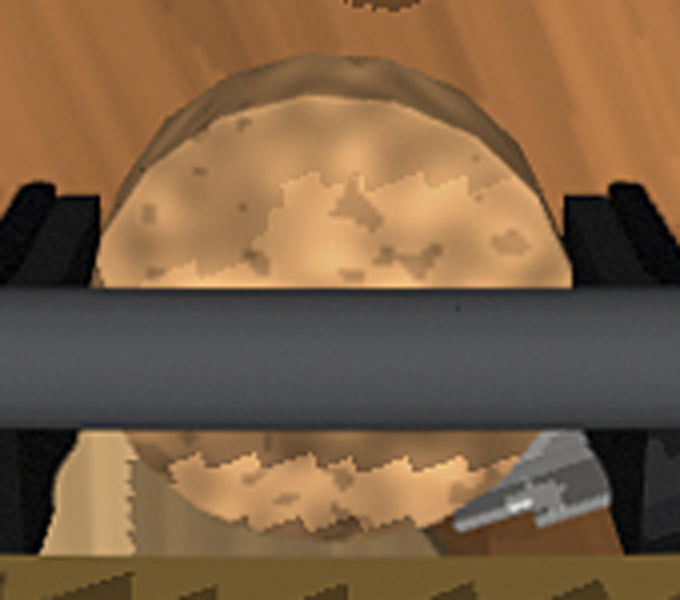

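The crop shows the lid's top face spanning crop rows 95–535, so its centre is about 2 mm behind the TCP in tool x. Moving over the jar.

```bash
python3 -m crank '[[[0.026,0.0017,0.01],0,0.04],[[0.0265,0.0017,0.02],0,0.04],[[0,0,0.03],0,0.04],[[0,0,0.017],0,0.04],[[0,0,0.01],0,0.04],[[0,0,0.01],0,0.04],[[0,0,0],0,0.04],[[0,0,0],0,0.04]]'|grep -E 'pos|force'; python3 - <<'E'
from h import *
go(.6877,-.1012,.072,1.174)
E
```

```text
tool_pos: [0.6887, -0.1034, 0.1019]
force: [0.2, -0.2, 0.3]
grasp_force: 8.0
shift [ 0.0021 -0.0017  0.0299] turn 0.0 len 0.03 yaw 1.174 tcp [ 0.6887 -0.1034  0.1019] j7 -0.31
```

```bash
python3 -m crank '[[[0.002,-0.0017,0.012],0,0.04],[[0,0,0.01],0,0.04],[[0,0,0.004],0,0.04],[[0,0,0],0,0.04]]'|grep -E 'pos|force'; for i in 1 2 3 ; do python3 -m crank '[[[0,0,0.002],0,0.04]]'|grep -E 'pos|force';done
```

```text
tool_pos: [0.6865, -0.1009, 0.0733]
force: [0.0, 0.3, -1.1]
grasp_force: 8.0
tool_pos: [0.6877, -0.1012, 0.073]
force: [-0.3, 0.8, -0.7]
grasp_force: 8.0
tool_pos: [0.6881, -0.1013, 0.0714]
force: [-0.9, -0.7, -0.1]
grasp_force: 8.0
tool_pos: [0.688, -0.1013, 0.0694]
force: [-0.3, 0.7, -0.7]
grasp_force: 8.0
```

```bash
for i in 1 2 ; do python3 -m crank '[[[0,0,0.001],0,0.04]]'|grep -E 'pos|force';done; python3 -m crank '[[[0,0,0],0,0.085],[[0,0,0],0,0.085],[[0,0,0],0,0.085],[[0,0,0],0,0.085],[[0,0,-0.02],0,0.085],[[0,0,-0.04],0,0.085],[[-0.02,0,-0.03],0,0.085],[[-0.03,0,-0.03],0,0.085],[[0,0,0],0,0.085],[[0,0,0],0,0.085]]'; python3 - <<'E'
from h import *
c=snap('wrist','w7'); s=status.state()
v,u=np.mgrid[0:420,100:500]; pts=np.array([dep(c,a,b) for a,b in zip(u.ravel(),v.ravel())]); 
m=(pts[:,2]>.07)&(pts[:,2]<.09)&(np.hypot(pts[:,0]-.687,pts[:,1]+.1035)<.045)
print(m.sum(),np.median(pts[m],0),np.percentile(pts[m][:,2],[3,97]),cv2.minEnclosingCircle(pts[m][:,:2].astype(np.float32)*1000))
go(.4786,.0198,.15,1.174)
E
```

```text
tool_pos: [0.688, -0.1014, 0.0688]
force: [-1.9, 0.8, 6.2]
grasp_force: 8.0
tool_pos: [0.6881, -0.1013, 0.0686]
force: [-3.0, 1.1, 7.6]
grasp_force: 8.0
time: 23.12
tool_pos: [0.67, -0.1489, 0.1902]
eef_rot: [[0.39, 0.921, -0.002], [0.921, -0.39, -0.014], [-0.014, 0.004, -1.0]]
force: [1.0, 0.4, -0.8]
width: 0.085
grasp_force: 0.0
4412 [ 0.68757281 -0.10221825  0.07981577] [0.0785202 0.0811782] ((687.2597045898438, -102.78534698486328), 26.944231033325195)
shift [ 0.0796 -0.2403  0.037 ] turn -0.001 len 0.256 yaw 1.173 tcp [ 0.6695 -0.1463  0.1879] j7 -0.24
```

View pics/w7.png

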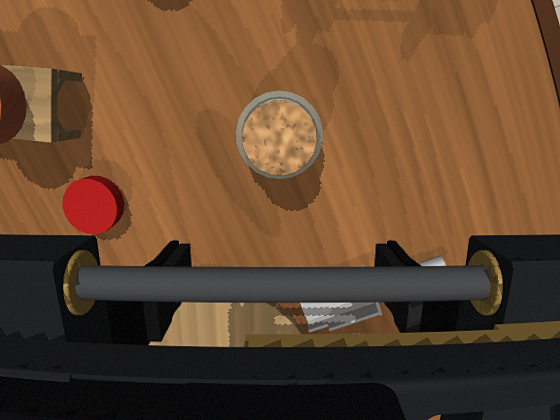

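The lid is level on the jar at (279,134), its top at 79.8 mm and centred. Next is the bowl.

```bash
python3 -m crank '[[[0.0114,-0.0343,0],0,0.087],[[0.0114,-0.0343,0],0,0.087],[[0.0114,-0.0343,0],0,0.087],[[0.0114,-0.0343,0],0,0.087],[[0.0114,-0.0343,0],0,0.087],[[0.0114,-0.0343,0],0,0.087],[[0.0114,-0.0343,0],0,0.087],[[0,0,0.03],0,0.087],[[0,0,0],0,0.087],[[0,0,0],0,0.087]]'|grep -E 'pos|width'; python3 - <<'E'
from h import *
c=snap('wrist','w8')
v,u=np.mgrid[0:240,150:420]; pts=np.array([dep(c,a,b) for a,b in zip(u.ravel(),v.ravel())])
for lo,hi in((.077,.09),(.045,.056)):
    m=(pts[:,2]>lo)&(pts[:,2]<hi)&(np.hypot(pts[:,0]-.475,pts[:,1]-.02)<.08); Q=pts[m][:,:2].astype(np.float32)*1000; print(lo,m.sum(),np.median(pts[m][:,2]),cv2.minAreaRect(Q),cv2.minEnclosingCircle(Q))
go(.4784,.0196,.1,1.174)
E
```

```text
tool_pos: [0.4766, 0.021, 0.1547]
width: 0.0871
0.077 3319 0.08181854645954303 ((482.3819274902344, 28.51803207397461), (47.839481353759766, 67.45301818847656), 66.46907806396484) ((478.64544677734375, 19.89887237548828), 33.921531677246094)
0.045 7109 0.04995879386083624 ((471.7820129394531, 27.080257415771484), (61.08134078979492, 131.0507354736328), 60.8188591003418) ((471.26885986328125, 26.871355056762695), 70.49968719482422)
shift [0.0001 0.0008 0.0559] turn 0.001 len 0.056 yaw 1.175 tcp [0.4781 0.0205 0.1559] j7 -0.51
```

Bowl at (0.4786,0.0199), unchanged. Descending slowly.

```bash
python3 -m crank '[[[0,0.001,0.02],0,0.087],[[0,0,0.02],0,0.087],[[0,0,0.016],0,0.087],[[0,0,0],0,0.087],[[0,0,0],0,0.087]]'|grep -E 'pos|force'; python3 -c "
from h import *
go(.4786,.0198,.056,1.174)"
```

```text
tool_pos: [0.4794, 0.0189, 0.1006]
force: [0.9, 0.3, 0.8]
grasp_force: 0.0
shift [ 0.0012 -0.0009  0.0446] turn -0.001 len 0.045 yaw 1.173 tcp [0.4794 0.0189 0.1006] j7 -0.52
```

```bash
python3 -m crank '[[[0.001,-0.001,0.012],0,0.087],[[0,0,0.012],0,0.087],[[0,0,0.012],0,0.087],[[0,0,0.005],0,0.087],[[0,0,0.002],0,0.087],[[0,0,0],0,0.087]]'|grep -E 'pos|force'; python3 -m crank '[[[0,0,0],0,0.06],[[0,0,0],0,0.06],[[0,0,0],0,0.06],[[0,0,0],0,0.06],[[0,0,0],0,0.06]]' 20
```

```text
tool_pos: [0.4789, 0.0202, 0.0583]
force: [0.8, -0.1, -1.0]
grasp_force: 0.0
time: 25.38
tool_pos: [0.4786, 0.0203, 0.0582]
eef_rot: [[0.386, 0.922, -0.006], [0.922, -0.386, -0.012], [-0.013, -0.001, -1.0]]
force: [-0.2, -0.3, 1.6]
width: 0.0678
grasp_force: 20.0
```

```bash
python3 -m crank '[[[0,0,-0.01],0,0.06],[[0,0,-0.02],0,0.06],[[0,0,-0.03],0,0.06],[[0,0,-0.03],0,0.06],[[0,0,-0.02],0,0.06],[[0,0,0],0,0.06]]'; python3 - <<'E'
from h import *
w=load('w4'); im=w['image'].astype(int); g=(im.max(2)-im.min(2)<14)&(im.mean(2)>70)&(im.mean(2)<170)
m=np.zeros(g.shape,np.uint8); m[125:232,90:195]=g[125:232,90:195]
v,u=np.nonzero(cv2.morphologyEx(m,cv2.MORPH_OPEN,np.ones((3,3)))); P=np.array([onz(w,a,b,.023)[:2] for a,b in zip(u,v)],np.float32)*1000
print('coaster',len(P),P.mean(0),cv2.minEnclosingCircle(P))
go(.457,-.289,.15,1.174)
E
```

```text
time: 25.88
tool_pos: [0.4819, 0.022, 0.173]
eef_rot: [[0.386, 0.923, 0.002], [0.922, -0.386, -0.011], [-0.01, 0.006, -1.0]]
force: [1.0, 1.1, -0.0]
width: 0.0676
grasp_force: 20.0
coaster 6760 [ 458.23013 -288.60504] ((457.4714050292969, -289.04608154296875), 44.96116638183594)
shift [-0.2963  0.0969  0.0264] turn 0.001 len 0.313 yaw 1.175 tcp [0.4819 0.022  0.173 ] j7 -0.51
```

```bash
python3 -m crank '[[[-0.033,0.0108,0],0,0.06],[[-0.033,0.0108,0],0,0.06],[[-0.033,0.0108,0],0,0.06],[[-0.033,0.0108,0],0,0.06],[[-0.033,0.0108,0],0,0.06],[[-0.033,0.0108,0],0,0.06],[[-0.033,0.0108,0],0,0.06],[[-0.033,0.0108,0],0,0.06],[[-0.033,0.0108,0],0,0.06],[[0,0,0.03],0,0.06]]'|grep pos;python3 -m crank '[[[0,0,0.03],0,0.06],[[0,0,0.02],0,0.06],[[0,0,0],0,0.06]]'|grep -E 'pos|width'; python3 - <<'E'
from h import *
c=snap('wrist','w9'); s=status.state(); print(s['tool_pos'])
v,u=np.mgrid[150:420,150:420]; pts=np.array([dep(c,a,b) for a,b in zip(u.ravel(),v.ravel())]); R=np.array(s['eef_rot']); q=(pts-s['tool_pos'])@R
m=(q[:,2]<-.015)&(q[:,2]>-.035)&(np.abs(q[:,0])<.05)&(np.abs(q[:,1])<.033)&(v.ravel()<245); print(m.sum(),np.median(q[m][:,2]),q[m][:,0].max())
go(.4574,-.289,.05,1.174)
E
```

```text
tool_pos: [0.4544, -0.3009, 0.1464]
tool_pos: [0.4493, -0.2888, 0.0861]
width: 0.0678
[ 0.45094876 -0.28950952  0.08868768]
3812 -0.021180853074607334 0.03282332008633772
shift [0.0035 0.0061 0.0386] turn 0.0 len 0.039 yaw 1.174 tcp [ 0.4509 -0.2895  0.0887] j7 0.14
```

View pics/w9.png

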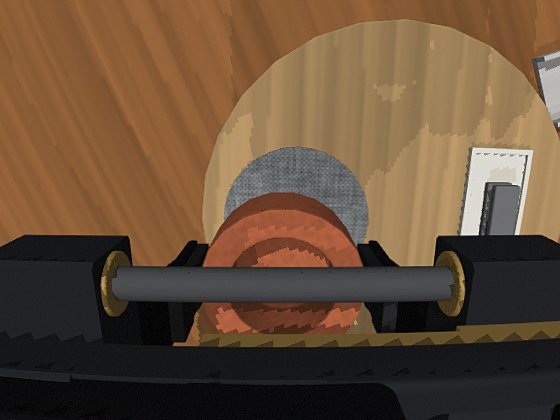

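The bowl hangs level above the coaster (centre about (296,215)), with the rim 21 mm above the TCP. Lowering it to TCP z of about 0.034.

```bash
python3 -m crank '[[[0.0045,0.006,0.02],0,0.06],[[0,0,0.015],0,0.06],[[0,0,0.01],0,0.06],[[0,0,0],0,0.06]]'|grep -E 'pos|force'; python3 -c "
from h import *
go(.458,-.288,.034,1.174)"
```

```text
tool_pos: [0.4595, -0.2889, 0.0455]
force: [-0.6, -0.4, -2.0]
grasp_force: 20.0
shift [ 0.0004 -0.0017  0.0115] turn 0.001 len 0.012 yaw 1.175 tcp [ 0.4595 -0.2889  0.0455] j7 0.14
```

```bash
python3 -m crank '[[[0,-0.001,0.005],0,0.06],[[0,0,0.003],0,0.06],[[0,0,0],0,0.06]]'|grep -E 'pos|force'; for i in 1 2 3; do python3 -m crank '[[[0,0,0.0012],0,0.06]]'|grep -E 'pos|force';done
```

```text
tool_pos: [0.4595, -0.2894, 0.0387]
force: [0.3, 0.2, -1.7]
grasp_force: 20.0
tool_pos: [0.4599, -0.2896, 0.038]
force: [-0.3, 0.7, -1.6]
grasp_force: 20.0
tool_pos: [0.4598, -0.2895, 0.0366]
force: [-0.9, 0.1, -1.5]
grasp_force: 20.0
tool_pos: [0.4597, -0.2895, 0.0351]
force: [0.2, -1.2, -1.9]
grasp_force: 20.0
```

```bash
for i in 1 2 3; do python3 -m crank '[[[0,-0.0006,0.0013],0,0.06]]'|grep -E 'pos|force';done
```

```text
tool_pos: [0.4591, -0.2892, 0.0337]
force: [0.2, 0.9, -1.1]
grasp_force: 20.0
tool_pos: [0.4583, -0.2889, 0.0322]
force: [-0.3, -0.2, -1.8]
grasp_force: 20.0
tool_pos: [0.4578, -0.2887, 0.0311]
force: [-2.8, 1.8, 11.4]
grasp_force: 20.0
```

```bash
python3 -m crank '[[[0,0,-0.0005],0,0.087],[[0,0,0],0,0.087],[[0,0,0],0,0.087],[[0,0,0],0,0.087],[[0,0,-0.015],0,0.087],[[0,0,-0.02],0,0.087],[[0,0,-0.04],0,0.087],[[-0.02,0,-0.04],0,0.087],[[-0.03,0,-0.03],0,0.087],[[0,0,0],0,0.087]]'|grep -E 'pos|force|eef'; python3 - <<'E'
from h import *
c=snap('wrist','w10')
v,u=np.mgrid[0:240,100:560]; pts=np.array([dep(c,a,b) for a,b in zip(u.ravel(),v.ravel())])
m=(pts[:,2]>.048)&(pts[:,2]<.062)&(np.hypot(pts[:,0]-.457,pts[:,1]+.29)<.05); Q=pts[m]; print(m.sum(),np.percentile(Q[:,2],[3,50,97]),cv2.minEnclosingCircle(Q[:,:2].astype(np.float32)*1000))
E
```

```text
tool_pos: [0.4403, -0.3395, 0.1814]
eef_rot: [[0.392, 0.92, 0.002], [0.92, -0.392, -0.022], [-0.019, 0.01, -1.0]]
force: [-0.2, -1.1, 0.3]
grasp_force: 0.0
3799 [0.05259376 0.05480085 0.05624089] ((457.39935302734375, -289.2333068847656), 34.10332107543945)
```

View pics/w10.png

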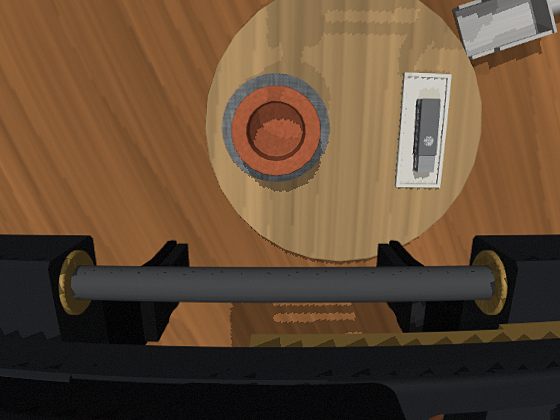

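The bowl stands centred on the coaster at (276,130), measured (0.4574,-0.2892) with its rim level at 55 mm. The clipper is still in the tray at (427,135). Now the tunnel: turn, then return.

```bash
python3 -m crank '[[[0,0,-0.005],-0.1205,0.087],[[0,0,-0.005],-0.1205,0.087],[[0,0,0],-0.1205,0.087],[[0,0,0],-0.1205,0.087],[[0,0,0],-0.1205,0.087],[[0,0,0],-0.1205,0.087],[[0,0,0],-0.1205,0.087],[[0,0,0],-0.1205,0.087],[[0,0,0],-0.1205,0.087],[[0,0,0],-0.1205,0.087]]'>/dev/null; python3 -m crank '[[[0,0,0],-0.1205,0.087],[[0,0,0],-0.1205,0.087],[[0,0,0],0,0.087],[[0,0,0],0,0.087]]'|grep -E 'pos|eef';  python3 -c "
from h import *
go(.4714,.0268,.17,-.523)"
```

```text
tool_pos: [0.44, -0.3303, 0.1826]
eef_rot: [[-0.866, 0.5, -0.008], [0.5, 0.866, -0.01], [0.002, -0.013, -1.0]]
shift [0.1514 0.3251 0.0086] turn -0.001 len 0.359 yaw 2.618 tcp [ 0.44   -0.3303  0.1826] j7 1.64
```

```bash
python3 -m crank '[[[0.0151,0.0325,0],0,0.087],[[0.0151,0.0325,0],0,0.087],[[0.0151,0.0325,0],0,0.087],[[0.0151,0.0325,0],0,0.087],[[0.0151,0.0325,0],0,0.087],[[0.0151,0.0325,0],0,0.087],[[0.0151,0.0325,0],0,0.087],[[0.0151,0.0325,0],0,0.087],[[0.0151,0.0325,0],0,0.087],[[0.0151,0.0325,0],0,0.087]]'>/dev/null; python3 -m crank '[[[0,0,0.01],0,0.087],[[0,0,0],0,0.087],[[0,0,0],0,0.087]]'|grep pos; python3 - <<'E'
from h import *
c=snap('wrist','w11')
v,u=np.mgrid[0:420,100:500]; pts=np.array([dep(c,a,b) for a,b in zip(u.ravel(),v.ravel())])
m=(pts[:,2]>.044)&(pts[:,2]<.056)&(np.hypot(pts[:,0]-.471,pts[:,1]-.026)<.08); Q=pts[m]; print(m.sum(),cv2.minAreaRect(Q[:,:2].astype(np.float32)*1000),v.ravel()[m].max())
go(.4714,.0268,.09,-.523)
E
```

```text
tool_pos: [0.4702, 0.0252, 0.1686]
11628 ((465.380859375, 29.88803482055664), (60.347599029541016, 116.02659606933594), 59.9946174621582) 266
shift [0.0004 0.0036 0.079 ] turn -0.001 len 0.079 yaw 2.618 tcp [0.4706 0.0244 0.169 ] j7 0.93
```

```bash
python3 -m crank '[[[0.0005,0.002,0.03],0,0.087],[[0,0,0.03],0,0.087],[[0,0,0.02],0,0.087],[[0,0,0],0,0.087],[[0,0,0],0,0.087]]'|grep -E 'pos|force'; python3 -c "
from h import *
go(.4714,.0266,.031,-.523)"
```

```text
tool_pos: [0.4704, 0.0253, 0.089]
force: [0.2, -0.7, 0.1]
grasp_force: 0.0
shift [-0.0003  0.0024  0.058 ] turn -0.001 len 0.058 yaw 2.617 tcp [0.4704 0.0253 0.089 ] j7 0.9
```

```bash
python3 -m crank '[[[0,0.0022,0.015],0,0.087],[[0,0,0.015],0,0.087],[[0,0,0.015],0,0.087],[[0,0,0.01],0,0.087],[[0,0,0.003],0,0.087],[[0,0,0],0,0.087]]'|grep -E 'pos|force'; python3 -m crank '[[[0,0,0],0,0.05],[[0,0,0],0,0.05],[[0,0,0],0,0.05],[[0,0,0],0,0.05],[[0,0,0],0,0.05],[[0,0,0],0,0.05]]' 20; python3 -m crank '[[[0,0,-0.01],0,0.05],[[0,0,-0.02],0,0.05],[[0,0,-0.03],0,0.05],[[0,0,-0.03],0,0.05],[[0,0,-0.03],0,0.05],[[0,0,0],0,0.05]]'; python3 -c "
from h import *
go(.4894,.2904,.15,-.01)"
```

```text
tool_pos: [0.472, 0.0276, 0.0318]
force: [0.4, -1.1, 1.2]
grasp_force: 0.0
time: 32.7
tool_pos: [0.4717, 0.0277, 0.0317]
eef_rot: [[-0.867, 0.498, -0.007], [0.498, 0.867, -0.012], [-0.0, -0.014, -1.0]]
force: [-1.5, -1.2, 2.4]
width: 0.0598
grasp_force: 20.0
time: 33.2
tool_pos: [0.4763, 0.0301, 0.1579]
eef_rot: [[-0.867, 0.498, 0.004], [0.498, 0.867, -0.011], [-0.009, -0.008, -1.0]]
force: [0.9, 0.4, -1.8]
width: 0.0601
grasp_force: 20.0
shift [0.1183 0.2323 0.0051] turn -0.511 len 0.261 yaw 2.621 tcp [0.4763 0.0301 0.1579] j7 0.92
```

```bash
python3 -m crank '[[[0.0169,0.0332,0],0,0.05],[[0.0169,0.0332,0],0,0.05],[[0.0169,0.0332,0],0,0.05],[[0,0,0],0,0.05],[[0,0,0],0,0.05]]'|grep pos; python3 - <<'E'
from h import *
for f in('w1','w12'):
    c=snap('wrist',f) if f=='w12' else load(f)
    v,u=np.nonzero((c['image'].max(2)<50)); P=np.array([onz(c,a,b,.004) for a,b in zip(u,v)]); D=np.array([dep(c,a,b) for a,b in zip(u,v)])
    m=(np.abs(D[:,2]-.004)<.01)&(np.abs(P[:,0]-.489)<.1)&(np.abs(P[:,1]-.29)<.07)
    M=np.zeros((420,560),np.uint8); M[v[m],u[m]]=1; M=cv2.morphologyEx(M,cv2.MORPH_OPEN,np.ones((5,5))); v,u=np.nonzero(M)
    P=np.array([onz(c,a,b,.004)[:2] for a,b in zip(u,v)],np.float32)*1000
    print(f,len(P),u.min(),u.max(),v.min(),v.max(),cv2.minAreaRect(P),'z',np.median(D[m][:,2]))
go(.4894,.2904,.15,-.01)
E
```

```text
tool_pos: [0.4771, 0.1438, 0.1496]
w1 9329 472 552 54 199 ((489.210205078125, 289.3772277832031), (89.94739532470703, 158.82752990722656), 89.14714050292969) z 0.004136031108204957
w12 20435 359 525 10 229 ((489.45379638671875, 289.6319580078125), (89.20642852783203, 158.77415466308594), 89.08500671386719) z 0.004028569539275745
shift [ 0.0634  0.1352 -0.0024] turn -0.509 len 0.149 yaw 2.623 tcp [0.4774 0.1416 0.1495] j7 0.68
```

```bash
python3 -m crank '[[[0.0158,0.0338,0],0,0.05],[[0.0158,0.0338,0],0,0.05],[[0.0158,0.0338,0],0,0.05],[[0.0158,0.0338,0],0,0.05],[[0,0,0],-0.101,0.05],[[0,0,0.01],-0.101,0.05],[[0,0,0.02],-0.101,0.05],[[0,0,0.02],-0.101,0.05],[[0,0,0.01],-0.1,0.05],[[0,0,0],0,0.05]]'|grep -E 'pos|width';python3 -m crank '[[[0,0,0],0,0.05],[[0,0,0],0,0.05]]'|grep pos; python3 - <<'E'
from h import *
c=snap('wrist','w13'); s=status.state(); R=np.array(s['eef_rot'])
v,u=np.mgrid[0:245,150:420]; pts=np.array([dep(c,a,b) for a,b in zip(u.ravel(),v.ravel())]); q=(pts-s['tool_pos'])@R
m=(q[:,2]<-.012)&(q[:,2]>-.026)&(np.abs(q[:,1])<.029); print(m.sum(),np.median(q[m],0),q[m].max(0),R)
go(.4893,.2896,.045,-.0155)
E
```

```text
tool_pos: [0.4888, 0.2857, 0.0849]
width: 0.0598
tool_pos: [0.4911, 0.2884, 0.0889]
18645 [ 0.0413393  -0.00010761 -0.01788546] [ 0.06479787  0.02899838 -0.01212927] [[-0.99978419  0.02011054 -0.00520916]
 [ 0.02016712  0.99973558 -0.01104803]
 [ 0.0049856  -0.0111507  -0.9999254 ]]
shift [0.0016 0.0013 0.0443] turn -0.005 len 0.044 yaw 3.121 tcp [0.4911 0.2888 0.0893] j7 0.84
```

```bash
python3 -m crank '[[[0.0016,0.001,0.02],0,0.05],[[0,0,0.015],0,0.05],[[0,0,0.01],0,0.05],[[0,0,0.005],0,0.05],[[0,0,0],0,0.05],[[0,0,0],0,0.05]]'|grep -E 'pos|force'; for i in 1 2 3; do python3 -m crank '[[[0,0,0.0013],0,0.05]]'|grep -E 'pos|force';done; python3 -c "
from h import *
go(.4893,.2896,.036,-.0155)"
```

```text
tool_pos: [0.4887, 0.2897, 0.0388]
force: [-0.3, -0.0, -2.3]
grasp_force: 20.0
tool_pos: [0.4892, 0.29, 0.0381]
force: [0.0, -0.7, -1.9]
grasp_force: 20.0
tool_pos: [0.489, 0.2899, 0.0366]
force: [0.0, -0.4, -1.7]
grasp_force: 20.0
tool_pos: [0.4888, 0.2899, 0.0356]
force: [-3.2, -2.4, 13.6]
grasp_force: 19.9
shift [-0.0005 -0.0003 -0.0004] turn -0.002 len 0.001 yaw 3.124 tcp [0.4888 0.2899 0.0356] j7 0.81
```

Contact. Releasing, lifting clear and checking.

```bash
python3 -m crank '[[[0,0,0],0,0.087],[[0,0,0],0,0.087],[[0,0,0],0,0.087],[[0,0,0],0,0.087],[[0,0,-0.015],0,0.087],[[0,0,-0.03],0,0.087],[[0,0,-0.04],0,0.087],[[0,0,-0.04],0,0.087],[[-0.03,0,-0.04],0,0.087],[[-0.03,0,0],0,0.087]]'>/dev/null;python3 -m crank '[[[-0.03,0,0],0,0.087],[[-0.02,0,0],0,0.087],[[0,0,0],0,0.087],[[0,0,0],0,0.087]]'; python3 - <<'E'
from h import *
c=snap('wrist','w14')
def fit(c,lo,hi,x,y,r,vm=420):
    v,u=np.mgrid[0:vm,0:560]; d=c['depth'][:vm].ravel(); 
    pts=np.array([dep(c,a,b) for a,b in zip(u.ravel(),v.ravel())]); m=(pts[:,2]>lo)&(pts[:,2]<hi)&(np.hypot(pts[:,0]-x,pts[:,1]-y)<r); Q=pts[m]
    print(m.sum(),np.percentile(Q[:,2],[3,50,97]).round(4),cv2.minAreaRect(Q[:,:2].astype(np.float32)*1000))
fit(c,.045,.062,.489,.29,.09)
t=snap('top','t2')
for a in((.045,.065,.489,.29,.09),(.048,.062,.457,-.289,.05),(.072,.09,.687,-.103,.05),(.031,.045,.5705,-.342,.04)): fit(t,*a)
E
```

```text
time: 36.63
tool_pos: [0.5947, 0.2889, 0.1909]
eef_rot: [[-1.0, 0.019, -0.009], [0.019, 1.0, -0.012], [0.008, -0.012, -1.0]]
force: [-1.4, 0.4, -0.5]
width: 0.0872
grasp_force: 0.0
11711 [0.0526 0.054  0.0554] ((497.83447265625, 290.1035461425781), (60.90993881225586, 112.07835388183594), 88.7820053100586)
5 [0.0513 0.0545 0.0564] ((425.29095458984375, 319.2718200683594), (7.678445816040039, 3.0618696212768555), 19.1491641998291)
247 [0.0496 0.0536 0.0588] ((455.2845458984375, -289.19085693359375), (65.33831787109375, 65.79450225830078), 81.8681869506836)
253 [0.0744 0.0792 0.0835] ((684.8745727539062, -101.68916320800781), (53.21641159057617, 52.23525619506836), 45.2958869934082)
99 [0.0314 0.0349 0.0388] ((568.7376708984375, -342.5431213378906), (60.621742248535156, 18.470306396484375), 65.9964599609375)
```

Tunnel: centre (0.489,0.290), roof level at 54 mm, within 1 mm and 0.3° of the mat. Bowl, lid and clipper are also confirmed in the top view. Handing in.

```bash
python3 -c "
from cell import ctrl
print(ctrl.close_job())"
```

```text
the job is handed in; nothing more can be done
None
```

The job is handed in after about 37 s of robot time; my last measurements put the clipper in the tray, the lid on the open jar, the bowl on the coaster and the tunnel on the mat, all within tolerance, but no verdict was returned.

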